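# Close the pickle crock: disk in the mouth, twist-lock ring over it

## Robot

A 6-joint arm with a two-finger parallel gripper is mounted at the origin on the work surface. World frame = base frame: x ahead of the robot, y to its left, z up, the work surface at z = 0. Lengths are in m, angles in rad, forces in N, time in s.
With the tool pointing down it reaches from about 0.3 to 0.775 m from the base axis. Payload 14.6 kg.
Tool frame: the origin (TCP) lies at the very end of the fingers, on their centre line; the grasp point (between the pads) lies 19 mm behind it; z points along the fingers, y is the line along which they close (so a half turn about z gives the same grasp; the last joint's range is limited). The gripper opens to 94 mm and grips with 3 to 60 N. Pads are 16 mm wide; open, the fingers measure 119 mm over their backs; the gripper's body (75 mm by 177 mm) begins 78 mm behind the grasp point.
Start: joints at [1.071, 0.3, 1.521, -0, 1.321, -0.067], TCP at [0.231, 0.499, 0.205] pointing down, gripper open.
Joint ranges: [-3.03, 3.03], [-0.79, 2.21], [0.23, 2.52], [-1.04, 4.18], [0, 3.07], [-2.55, 2.55]. Speed limits (rad/s): [2.22, 2.22, 2.57, 3.14, 3.14, 3.14].

## Interface

Orientations are given as [roll, pitch, yaw] about the fixed x, y, z axes, in that order (R = Rz(yaw) Ry(pitch) Rx(roll)).
In Python, from station import ctrl gives the robot as it stands.
- The arm moves only by the shell command python3 -m pendant 'ROWS' [OPENING] [FORCE]. ROWS is JSON, a list of rows, each a list of 2 entries, a list of its own where there are three numbers: the shift along the world's x, y, z in cm, then the turn about the world's z in rad. A call has 1 to 20 rows; each row shifts and turns the commanded pose from where the row before left it; what a row does not reach is not made up. A row lasts 1/12 s, in which the tool goes at most 41.7 mm and 7.16 degrees, less where a joint would pass 70% of its speed; a pose out of reach is approached as far as the arm can. A call is refused whole if a number of a shift passes 4.17 or a number of a turn 0.125, either way. A call with a gripper value outside its range is refused whole. OPENING is the opening, from 0 (shut) to 1 (fully open), set as the call begins (- or left out, the last holds). The fingers move at their own pace and stop on an object; FORCE is the grip in N (left out, the last holds). Time passes only in rows, so rows that do not move let the fingers close. It gives the time, the measured TCP pose, the force, the opening and the grip force at its end, in the units of the state.
- ctrl.get_obs(): the state, without advancing time (a new reading comes with each control period).
- ctrl.camera(name): name is "scene" or "top"; returns a dict with "color" (480x640x3 uint8, red, green, blue), "intrinsics" (3x3 intrinsics, pixels), "camera_from_world" (4x4, takes a point from world to camera coordinates). Camera axes: x right, y down, z forward; pixel columns grow to the right and rows downward; lengths in m; the calibration is good to about 2 mm. A picture is of the moment at which its call begins. There is no depth.
- ctrl.hand_in(): hands the job in; it is judged then, once.
The state is a dict: "time_s": time; "qpos": joint angles; "joint_vel": joint speeds; "tau": joint torques, N m; "ee_pos": TCP position; "eef_rot": TCP orientation; "force": force on the tool from outside, world axes, zero at the start; "moment": the same for the moment, N m; "grip_width": finger opening in m; "grip_force": force on a finger pad.
Only numpy, scipy, OpenCV 4.12 (cv2) and the standard library are available. Lean on these libraries where they do the work, as an engineer would, in place of code of your own. Each camera call takes 0.05 s, during which the arm holds its last target. There are 200 camera calls.

## Task

Close the white pickle crock. First lay the small disk with the yellow knob flat in the crock's mouth, then set the blue ring over it with its grip bar in line with the green marks so that it drops fully down on the neck, turn it clockwise (seen from above) until the bar points at the red marks, and let go. Leave the wide disk with the black knob where it lies.

Things in the scene. Friction and masses are not known exactly. Their poses are not given: they have to be found in the camera images.
- mouth (a point): Mouth centre of the fixed white crock (142 mm wide, foot 160), at rim level, 125 mm up. Mouth: recess 56 wide, 8 deep, flat ledge below. Neck 66 wide; flange 86 wide, top 8 mm below rim, with two 64 deg gaps at this point's +x and -x, in line with the green marks on the shoulder (64 mm out, 40 mm below rim). Red marks: 70 deg clockwise (from above) of the green = locked.
- disk_knob (a point): Point on the axis of the small white disk, on its yellow knob, 30 mm above the disk's underside: grip here. z up. Plate 44 mm across, 6 thick; round knob 16 mm across, its top 38 mm above the underside. Starts flat on the table, knob up. When the disk lies on the ledge in the mouth, this point is 22 mm above the rim.
- ring_bar (a point): Centre of the blue ring's grip bar (84 long, 14 wide, 16 high; x along it), 76.5 mm above the ring's lower edge, 50 above its flat top. Ring 108 mm across; the knob fits under the bar. Lugs inside below the bar's ends pass the gaps if the bar is within 15 deg of the green marks, either way round. Then this point is 55 mm above the rim (68 if not through); turns freely clockwise, stop at 80 deg.
- wide_disk_knob (a point): The same point of another white disk, with a black knob, too wide for the mouth (68 mm). Leave it alone.
There are look-alikes about, which are no part of the job. Leave any brown look-alike of the part that bears disk_knob alone.

How it is judged:
By the outcome, as a careful person would: the job done as asked, in the order asked, and still so for the second after the job is handed in, with the robot touching nothing.
It also fails if it takes over 54 s, if anything falls off the work surface, if the arm or the gripper's body presses on something with over 40 N, if the wrist force passes 120 N, or if a joint passes its speed limit or range.

## Working session

There is one attempt and no reset: what is moved stays moved. The work goes in short steps, Python scripts to look and compute and a shell command to move; the robot and the scene stay as the last step left them, time stands still between calls to the robot, and variables do not carry over. Pictures are saved under pics/ and viewed, at most 10 in all, crops included, and the job is handed in when it is done.

```bash
ls; mkdir -p pics
python3 - <<'E'
from station import ctrl
import cv2
o=ctrl.get_obs();print(o)
for n in("scene","top"):
    c=ctrl.camera(n);cv2.imwrite(f"pics/{n}0.png",c["color"][:,:,::-1]);print(c["intrinsics"],c["camera_from_world"])
E
```

```text
pics
{'time_s': 0.0, 'qpos': array([ 1.07140514e+00,  3.00486468e-01,  1.52157664e+00,  2.88198665e-05,
        1.32071073e+00, -6.66219718e-02]), 'joint_vel': array([ 0.00077056, -0.00092281,  0.00106913,  0.00332636, -0.00081436,
       -0.00044666]), 'tau': array([-3.03390516e-03, -5.31799901e+01, -3.52734876e+01,  7.07216584e-02,
        2.44917726e-02, -1.08624711e-04]), 'ee_pos': array([0.23054255, 0.49905897, 0.20487978]), 'eef_rot': array([-3.14041595e+00, -1.06487600e-04,  2.70881623e+00]), 'force': array([ 0.15760498, -0.55217117, -0.31425703]), 'moment': array([-0.02802706,  0.01729041, -0.01891004]), 'grip_force': 0.0, 'grip_width': 0.09449236151611852}
[[595.85836651   0.         322.1461149 ]
 [  0.         595.85836651 244.70125001]
 [  0.           0.           1.        ]] [[-0.11332794  0.99343655 -0.01551147  0.08450502]
 [ 0.64621487  0.06184136 -0.76064577 -0.28038107]
 [-0.75469405 -0.09622616 -0.64898183  1.41215415]
 [ 0.          0.          0.          1.        ]]
[[464.68450533   0.         327.24618237]
 [  0.         464.68450533 242.3963007 ]
 [  0.           0.           1.        ]] [[ 2.02643932e-02 -9.99775404e-01 -6.20447824e-03 -6.84883200e-04]
 [-9.97553959e-01 -1.98033453e-02 -6.70367602e-02  5.51153073e-01]
 [ 6.68988346e-02  7.54776110e-03 -9.97731215e-01  9.26393698e-01]
 [ 0.00000000e+00  0.00000000e+00  0.00000000e+00  1.00000000e+00]]
```

View pics/scene0.png

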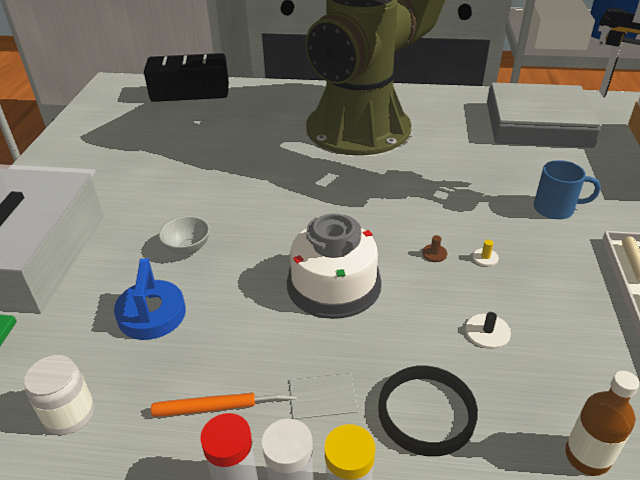

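View pics/top0.png

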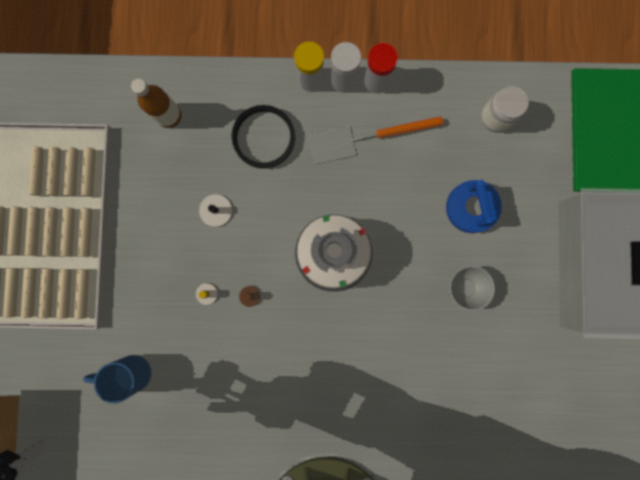

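Candidates for the small disk: the white disk with the yellow knob (scene 486,250; top 207,293), the brown look-alike (435,248; top 250,296), and the wide disk with the black knob (489,328; top 215,210). The bottle caps and the yellow lid (350,450) are not it. I choose the yellow knob at scene 486,250. The ring is the blue one at scene (150,305); the blue mug is not.

```bash
cat > h.py <<'E'
from station import ctrl
import cv2, numpy as np
def cam(n): return ctrl.camera(n)
def ray(c,u,v,z):
    T=c["camera_from_world"];R=T[:3,:3];o=-R.T@T[:3,3];d=R.T@np.linalg.solve(c["intrinsics"],[u,v,1.]);return o+d*(z-o[2])/d[2]
def proj(c,p):
    T=c["camera_from_world"];q=c["intrinsics"]@(T[:3,:3]@p+T[:3,3]);return q[:2]/q[2]
def tri(a,ua,b,ub):
    P=[c["intrinsics"]@c["camera_from_world"][:3] for c in(a,b)]
    X=cv2.triangulatePoints(P[0],P[1],np.array(ua,float).reshape(2,1),np.array(ub,float).reshape(2,1));return (X[:3]/X[3]).ravel()
def blobs(c,lo,hi,box,amin=4):
    h=cv2.cvtColor(c["color"],cv2.COLOR_RGB2HSV);m=cv2.inRange(h,np.array(lo),np.array(hi))
    k=np.zeros_like(m);x0,y0,x1,y1=box;k[y0:y1,x0:x1]=m[y0:y1,x0:x1]
    n,l,s,ce=cv2.connectedComponentsWithStats(k)
    return [(ce[i],s[i],(l==i)) for i in range(1,n) if s[i][4]>=amin]
E
python3 - <<'E'
from h import *
s=cam("scene");t=cam("top")
Y=((18,120,90),(35,255,255));G=((50,100,50),(85,255,255));R=((0,150,90),(6,255,255));B=((105,150,40),(125,255,255))
for n,c,bx,cb in(("s",s,(465,225,505,270),(280,205,385,300)),("t",t,(190,275,225,310),(290,205,380,295))):
    for nm,k,b in(("Y",Y,bx),("G",G,cb),("R",R,cb)):
        for ce,st,_ in blobs(c,*k,b): print(n,nm,ce.round(1),st, ray(c,*ce,0.03 if nm=="Y" else .085).round(4))
a=blobs(s,*Y,(465,225,505,270));b=blobs(t,*Y,(190,275,225,310))
a=max(a,key=lambda x:x[1][4])[0];b=max(b,key=lambda x:x[1][4])[0];print("tri",tri(s,a,t,b))
# white plate
for n,c,bx in(("s",s,(465,235,505,270)),("t",t,(190,280,222,308))):
    for ce,st,_ in blobs(c,(0,0,150),(179,60,255),bx,30): print(n,"plate",ce,st,ray(c,st[0]+st[2]/2-.5,st[1]+st[3]/2-.5,.006))
def up(c,x0,y0,x1,y1,f): return cv2.resize(c["color"][y0:y1,x0:x1,::-1],None,fx=f,fy=f,interpolation=cv2.INTER_CUBIC)
im=[up(s,100,245,200,345,4),up(t,430,165,530,265,4)]
im2=[up(s,410,215,510,275,4),up(t,190,260,290,320,4)]
cv2.imwrite("pics/c1.png",np.vstack([np.hstack(im2)[:200],np.hstack(im)]))
E
```

```text
s Y [487.1 248.6] [482 239  12  20 168] [0.4554 0.2529 0.03  ]
s G [340.3 272.7] [337 270   8   7  46] [0.5985 0.0122 0.085 ]
s R [367.4 232.9] [363 230   9   6  37] [0.4994 0.0477 0.085 ]
s R [297.9 258.8] [294 256   9   7  47] [ 0.5734 -0.0564  0.085 ]
t Y [202.7 294. ] [199 291   9   7  51] [0.442  0.2568 0.03  ]
t G [325.5 217.6] [324 216   4   5  17] [0.5936 0.0142 0.085 ]
t G [342.3 283.9] [341 282   4   5  17] [ 0.4691 -0.02    0.085 ]
t R [362. 231.] [360 229   5   5  16] [ 0.5695 -0.0554  0.085 ]
t R [305.7 269.7] [303 267   6   6  21] [0.4942 0.0494 0.085 ]
tri [0.44144967 0.25743947 0.0186631 ]
s plate [485.49670743 251.59924741] [ 465  235   40   35 1063] [0.43662155 0.25400313 0.006     ]
t plate [204.67647059 293.51176471] [196 284  18  20 170] [0.44199883 0.25974676 0.006     ]
```

View pics/c1.png

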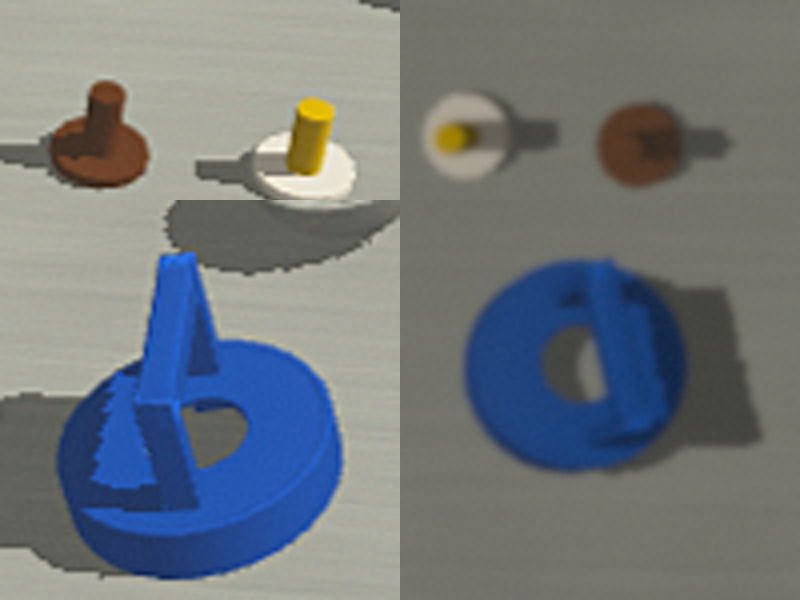

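The crop confirms the small white disk with the yellow knob (scene 487,249; top 203,294), with the brown one separate at (435,248). The blue ring lies flat, with its bar tilted slightly from the x axis. Moving above the disk.

```bash
python3 -m pendant '[[[2.13,-2.43,-1.2],0],[[2.13,-2.43,-1.2],0],[[2.13,-2.43,-1.2],0],[[2.13,-2.43,-1.2],0],[[2.13,-2.43,-1.2],0],[[2.13,-2.43,-1.2],0],[[2.13,-2.43,-1.2],0],[[2.13,-2.43,-1.2],0],[[2.13,-2.43,-1.2],0],[[2.13,-2.43,-1.2],0],[[0,0,0],0],[[0,0,0],0]]' 0.55 20
python3 - <<'E'
from h import *
s=cam("scene");t=cam("top")
def up(c,x0,y0,x1,y1,f): return cv2.resize(c["color"][y0:y1,x0:x1,::-1],None,fx=f,fy=f,interpolation=cv2.INTER_CUBIC)
cv2.imwrite("pics/c2.png",np.hstack([up(s,430,150,530,280,4),up(t,160,230,260,360,4)]))
p=ctrl.get_obs()["ee_pos"];print(p,proj(s,p),proj(t,p))
B=((105,150,30),(125,255,255))
def up2(c,x0,y0,x1,y1,f):
    v=cv2.cvtColor(c["color"],cv2.COLOR_RGB2HSV)[y0:y1,x0:x1,2];v=cv2.resize(v,None,fx=f,fy=f,interpolation=cv2.INTER_CUBIC)
    return cv2.createCLAHE(6,(2,2)).apply(v)
cv2.imwrite("pics/c3.png",np.hstack([up2(s,105,250,195,340,4),up2(t,435,170,525,260,4)]))
E
```

```text
time_s: 1.2
ee_pos: [0.444, 0.2551, 0.0848]
eef_rot: [-3.14, -0.001, 2.706]
force: [-0.1, 0.3, 1.3]
grip_width: 0.0516
grip_force: 0.0
[0.44341915 0.25673857 0.08566052] [494.22008292 218.93761618] [194.68289101 294.58398722]
```

View pics/c2.png

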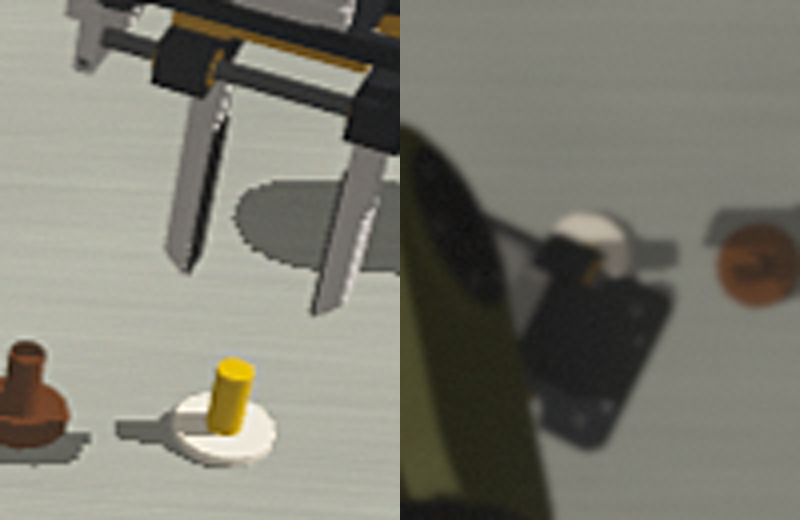

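View pics/c3.png

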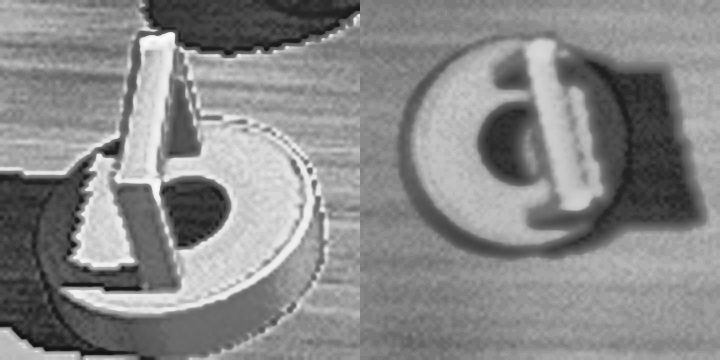

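The gripper hangs over the yellow-knob disk (fingertips at scene 476,218 and 510,229). The contrast view shows the ring bar's top face running from (144,259) to (139.5,295) in scene and from (480,180.5) to (489,221) in top. Down and grip.

```bash
python3 -m pendant '[[[0,0,-2.4],0],[[0,0,-2.4],0],[[0,0,-1.6],0],[[0,0,-1.0],0],[[0,0,0],0]]' 0.55 20
python3 -m pendant '[[[0,0,0],0],[[0,0,0],0],[[0,0,0],0],[[0,0,0],0],[[0,0,0],0],[[0,0,0],0]]' 0 20
python3 - <<'E'
from h import *
s=cam("scene");t=cam("top")
Y=((18,120,90),(35,255,255))
print("yellow",[(b[0],b[1]) for b in blobs(s,*Y,(465,225,505,270))])
a,b,c,d=(144.25,259.25),(139.5,295),(480.25,180.5),(488.75,221.25)
for C,p,q in((s,a,b),(t,c,d)):
    P,Q=ray(C,*p,.0845),ray(C,*q,.0845);v=P-Q;print(P,Q,(P+Q)/2,np.arctan2(v[1],v[0]),np.hypot(*v[:2]))
print("circle",ray(t,474.25,206.6,.013)); m=(a[0]+b[0])/2,(a[1]+b[1])/2;n=(c[0]+d[0])/2,(c[1]+d[1])/2
print(tri(s,m,t,n))
E
```

```text
time_s: 1.72
ee_pos: [0.4424, 0.2567, 0.0102]
eef_rot: [-3.14, -0.001, 2.71]
force: [-0.6, 0.2, 0.5]
grip_width: 0.0514
grip_force: 0.0
time_s: 2.22
ee_pos: [0.4438, 0.2563, 0.0118]
eef_rot: [3.141, 0.0, 2.709]
force: [0.0, 0.7, 3.5]
grip_width: 0.0156
grip_force: 20.1
yellow [(array([487.41935484, 249.        ]), array([482, 240,  12,  19, 155], dtype=int32))]
[ 0.5970764  -0.29670087  0.0845    ] [ 0.67416337 -0.27687255  0.0845    ] [ 0.63561988 -0.28678671  0.0845    ] -2.8898301738905374 0.07959625363728783
[ 0.67051506 -0.27902879  0.0845    ] [ 0.59280337 -0.29494392  0.0845    ] [ 0.63165921 -0.28698635  0.0845    ] 0.2020038599316169 0.07932463862324485
circle [ 0.63100919 -0.28966948  0.013     ]
[ 0.63236862 -0.28885398  0.07992885]
```

```bash
python3 -m pendant '[[[0,0,1],0],[[0,0,2.5],0],[[0,0,3.5],0],[[0,0,3.5],0],[[0,0,3.5],0],[[0,0,3],0],[[0.7,-1.95,0],0],[[1,-3,0],0],[[1,-3,0],0],[[1.2,-3,0],0],[[1,-3,0],0],[[1,-3,0],0],[[1,-3,0],0],[[1,-3,0],0],[[1,-2,0],0],[[0.1,-1,0],0],[[0,0,-1.3],0],[[0,0,0],0],[[0,0,0],0]]'
python3 - <<'E'
from h import *
s=cam("scene");t=cam("top");print(ctrl.get_obs()["ee_pos"])
def up(c,x0,y0,x1,y1,f): return cv2.resize(c["color"][y0:y1,x0:x1,::-1],None,fx=f,fy=f,interpolation=cv2.INTER_CUBIC)
cv2.imwrite("pics/c4.png",np.hstack([up(s,280,170,380,310,4),up(t,280,190,380,330,4)]))
E
```

```text
time_s: 3.9
ee_pos: [0.5331, -0.0027, 0.1685]
eef_rot: [-3.141, -0.001, 2.709]
force: [-0.4, 0.6, -0.5]
grip_width: 0.0156
grip_force: 20.0
[ 0.53358621 -0.00255104  0.16917861]
```

View pics/c4.png

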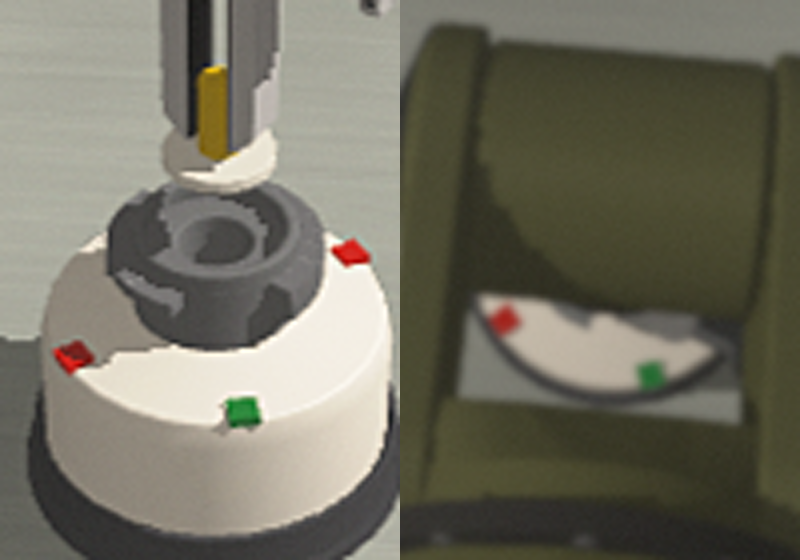

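Run:
```python
from h import *
s=cam("scene");z=.158
# plate: px extremes left/right 320.5/349.5, front lower edge 218.25
f=lambda x,y:proj(s,np.array([x,y,z]))
from scipy.optimize import fsolve
th=np.linspace(0,6.28,200)
def g(p):
    e=np.array([f(p[0]+.022*np.cos(a),p[1]+.022*np.sin(a)) for a in th]);return [(e[:,0].max()+e[:,0].min())/2-335,e[:,1].max()-218.25]
print(fsolve(g,[.534,-.003]))
for p in([.5364,-.0044,.125],[.534,-.0035,.125]):print((proj(s,np.array(p))-[280,170])*4)
```

```text
[ 0.53693447 -0.00171427]
[213.3546339  223.94504198]
[216.265203   220.24525413]
```

The picture shows the disk level in the grip (plate edges at crop x 162–278, front edge y 193), about 2 mm to +y of the mouth centre (crop ≈213,224). Correct and lower.

```bash
python3 -m pendant '[[[0,-0.2,-1.5],0],[[0,0,-1],0],[[0,0,-0.6],0],[[0,0,-0.4],0],[[0,0,-0.3],0],[[0,0,-0.2],0],[[0,0,0],0],[[0,0,0],0]]'
```

```text
time_s: 4.72
ee_pos: [0.5339, -0.0052, 0.1289]
eef_rot: [3.141, 0.001, 2.709]
force: [-0.4, 0.0, 0.4]
grip_width: 0.0152
grip_force: 20.0
```

```bash
python3 -m pendant '[[[0,0,-0.2],0],[[0,0,0],0],[[0,0,0],0]]'; python3 -m pendant '[[[0,0,0],0],[[0,0,0],0],[[0,0,0],0],[[0,0,1],0],[[0,0,2],0],[[0,0,3],0],[[0,0,3],0],[[0,0,3],0],[[0,0,3],0]]' 0.5
```

```text
time_s: 4.97
ee_pos: [0.5344, -0.0054, 0.1282]
eef_rot: [3.141, 0.003, 2.709]
force: [-4.5, -0.6, 13.6]
grip_width: 0.0156
grip_force: 20.0
time_s: 5.72
ee_pos: [0.5333, -0.0052, 0.2787]
eef_rot: [3.141, 0.0, 2.709]
force: [0.4, -0.5, 0.5]
grip_width: 0.0469
grip_force: 0.0
```

```bash
python3 -m pendant '[[[0.5,-1.4,0],0.06],[[1,-2.8,0],0.075],[[1,-2.8,0],0.075],[[1.1,-3.1,0],0.075],[[1.1,-3.1,0],0.075],[[1.1,-3.1,0],0.075],[[1.1,-3.1,0],0.075],[[1.1,-3.1,0],0.075],[[1.1,-2.8,0],0.075],[[1,-2.2,0],0],[[0,0,-2.5],0],[[0,0,-3.5],0],[[0,0,-3.5],0],[[0,0,-1.5],0],[[0,0,0],0]]' 0.5
python3 - <<'E'
from h import *
s=cam("scene");t=cam("top");print(ctrl.get_obs()["ee_pos"])
def up(c,x0,y0,x1,y1,f): return cv2.resize(c["color"][y0:y1,x0:x1,::-1],None,fx=f,fy=f,interpolation=cv2.INTER_CUBIC)
cv2.imwrite("pics/c5.png",np.hstack([up(s,85,215,205,345,4),up(s,285,195,385,325,3)[:520] if 0 else cv2.resize(up(s,295,195,375,281,6),(480,520))])[:, :800])
E
```

```text
time_s: 6.97
ee_pos: [0.6333, -0.2796, 0.1624]
eef_rot: [3.137, -0.005, -2.914]
force: [-0.4, 0.8, 0.6]
grip_width: 0.0475
grip_force: 0.0
[ 0.63490917 -0.28031799  0.16767922]
```

View pics/c5.png

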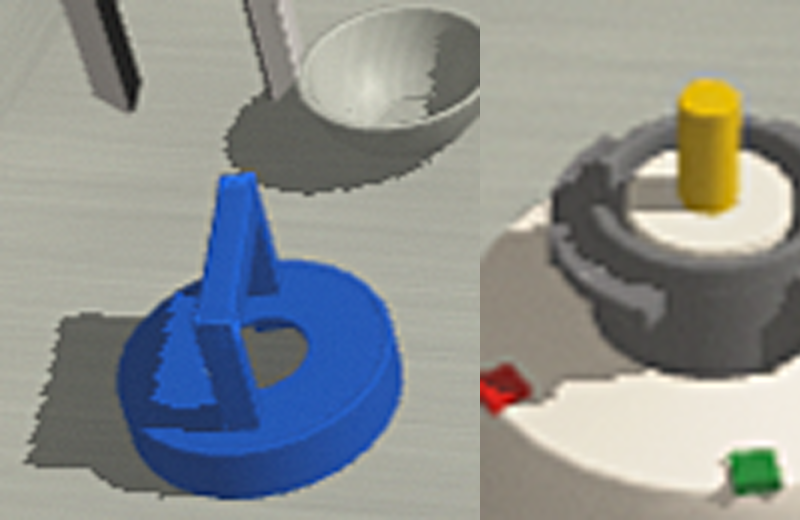

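The disk lies flat in the mouth with the knob up, clear all round. The fingers straddle the bar about 7 mm to +y of centre. Shift, lower and grip.

```bash
python3 -m pendant '[[[0,-0.7,-2],0],[[0,0,-3],0],[[0,0,-3],0],[[0,0,-2],0],[[0,0,-1],0],[[0,0,0],0],[[0,0,0],0]]' 0.5; python3 -m pendant '[[[0,0,0],0],[[0,0,0],0],[[0,0,0],0],[[0,0,0],0],[[0,0,0],0],[[0,0,0],0]]' 0 40
python3 - <<'E'
from h import *
for i in range(4): s=cam("scene");print(ctrl.get_obs()["ee_pos"],ctrl.get_obs()["eef_rot"])
B=((105,150,30),(125,255,255))
cv2.imwrite("pics/c6.png",cv2.resize(s["color"][215:345,85:205,::-1],None,fx=4,fy=4,interpolation=cv2.INTER_CUBIC))
E
```

```text
time_s: 7.65
ee_pos: [0.6356, -0.2876, 0.0586]
eef_rot: [-3.14, 0.002, -2.914]
force: [-0.1, -0.4, -0.0]
grip_width: 0.0468
grip_force: 0.0
time_s: 8.15
ee_pos: [0.6348, -0.2874, 0.0569]
eef_rot: [-3.141, 0.0, -2.914]
force: [-0.8, -0.9, 1.9]
grip_width: 0.0136
grip_force: 40.0
[ 0.63479002 -0.2873651   0.05685812] [-3.14117109e+00  3.80321185e-04 -2.91444295e+00]
[ 0.63482412 -0.28734121  0.05687329] [-3.14117324e+00  4.25942648e-04 -2.91440099e+00]
[ 0.63481934 -0.28734001  0.05685222] [-3.14117258e+00  3.74877577e-04 -2.91436714e+00]
[ 0.6348016  -0.28736163  0.05684227] [-3.14117442e+00  3.65916502e-04 -2.91441505e+00]
```

View pics/c6.png

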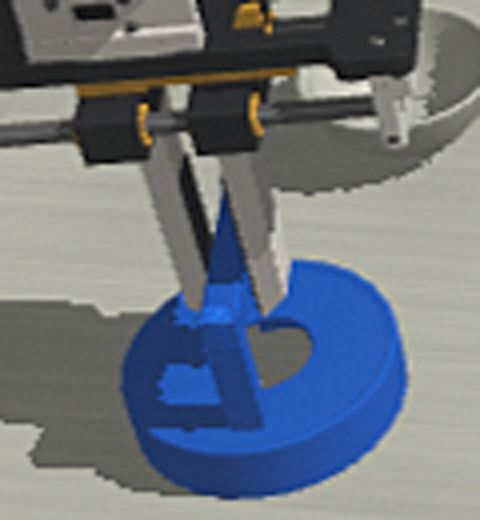

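The ring's bar is gripped (opening 13.6 mm). Lift and carry above the crock.

```bash
python3 -m pendant '[[[0,0,1],0],[[0,0,2.3],0],[[0,0,3.2],0],[[0,0,3.2],0],[[0,0,3.2],0],[[0,0,3.2],0],[[0,0,2.2],0],[[-0.5,1.3,0],0.02],[[-1,2.7,0],0.02],[[-1.1,3.1,0],0],[[-1.1,3.1,0],0],[[-1.1,3.1,0],0],[[-1.1,3.1,0],0],[[-1.1,3.1,0],0],[[-1.1,3.1,0],0],[[-1.1,3,0],0],[[-1,2.7,0],0],[[0,0,0],0],[[0,0,0],0]]'
cat > look.py <<'E'
from h import *
import sys
s=cam("scene");o=ctrl.get_obs();e=o["ee_pos"];print(e,o["eef_rot"])
R=((0,150,90),(6,255,255));B=((105,150,30),(125,255,255))
bl=blobs(s,*B,(230,60,420,320),200);m=np.any([b[2] for b in bl],axis=0)
ys,xs=np.nonzero(m);print("blue x",xs.min(),xs.max(),"y",ys.min(),ys.max())
x0,x1,y1=xs.min(),xs.max(),ys.max()
from scipy.optimize import fsolve
zb=e[2]-.0575;th=np.linspace(0,6.28,200)
def g(p):
    E=np.array([proj(s,np.array([p[0]+.054*np.cos(a),p[1]+.054*np.sin(a),z])) for a in th for z in(zb,zb+.0265)])
    return [(E[:,0].max()+E[:,0].min())/2-(x0+x1)/2,E[:,1].max()-y1]
print("ring in scene frame",fsolve(g,e[:2]))
for b in blobs(s,*R,(280,205,385,300))+blobs(s,(50,100,50),(85,255,255),(280,205,385,300)): print(ray(s,*b[0],.085),b[1][4])
cv2.imwrite("pics/%s.png"%sys.argv[1],cv2.resize(s["color"][120:310,240:420,::-1],None,fx=3,fy=3,interpolation=cv2.INTER_CUBIC))
E
python3 look.py c7
```

```text
time_s: 9.93
ee_pos: [0.5323, -0.0032, 0.24]
eef_rot: [-3.141, 0.0, -2.872]
force: [0.7, -1.1, -1.8]
grip_width: 0.0134
grip_force: 40.0
[ 0.53263305 -0.00410151  0.23984895] [-3.14137008e+00  2.28399410e-04 -2.87346251e+00]
blue x 299 370 y 131 215
ring in scene frame [ 0.52870676 -0.00323904]
[0.49935075 0.04792499 0.085     ] 36
[ 0.57349481 -0.05650678  0.085     ] 46
[0.59849862 0.01220683 0.085     ] 46
```

View pics/c7.png

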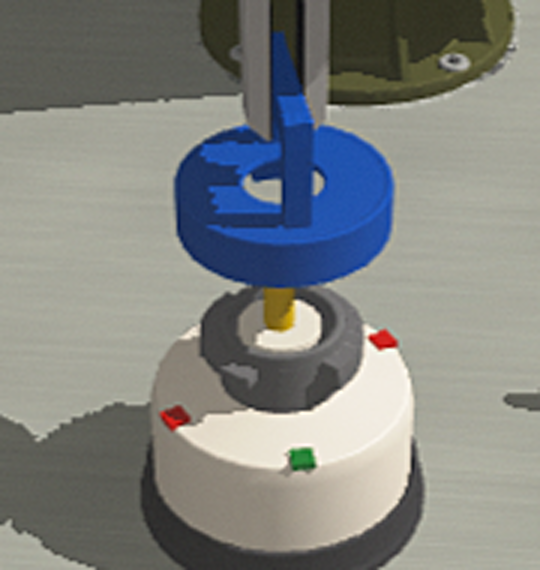

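Run:
```python
from h import *
from scipy.optimize import fsolve
s=cam("scene");t=cam("top");th=np.linspace(0,6.28,300)
def fit(c,r,zs,cx,yb,p0):
    def g(p):
        E=np.array([proj(c,np.array([p[0]+r*np.cos(a),p[1]+r*np.sin(a),z])) for a in th for z in zs]);return [(E[:,0].max()+E[:,0].min())/2-cx,E[:,1].max()-yb]
    return fsolve(g,p0)
B=((100,120,20),(130,255,255))
e=ctrl.get_obs()["ee_pos"];zb=e[2]-.0569
b=max(blobs(s,*B,(230,60,420,320),200),key=lambda b:b[1][4])
ys,xs=np.nonzero(b[2]);print(xs.min(),xs.max(),ys.max())
print("held ring",fit(s,.054,(zb,zb+.0265),(xs.min()+xs.max())/2,ys.max()+.5,e[:2]),e)
for n,tag in(("scene0","table"),("top0","top")):
    c=dict(s if n=="scene0" else t);c["color"]=cv2.imread(f"pics/{n}.png")[:,:,::-1].copy()
    b=max(blobs(c,*B,(100,250,200,345) if n=="scene0" else (430,165,530,265),200),key=lambda b:b[1][4]);ys,xs=np.nonzero(b[2]);print(tag,xs.min(),xs.max(),ys.min(),ys.max())
    if n=="scene0": print("table ring",fit(s,.054,(0,.0265),(xs.min()+xs.max())/2,ys.max()+.5,[.63,-.288]))
print("bar near end",ray(s,337.7,161,e[2]+.0276), "expect", e[:2]+.042*np.array([np.cos(.268),np.sin(.268)]))
# crock foot circle front edge + neck/rim check
c=dict(s);h=cv2.cvtColor(c["color"],cv2.COLOR_RGB2HSV)
col=c["color"][290:330,334].astype(int).sum(1);print(col)
row=c["color"][262,280:395].astype(int).sum(1);print(row)
```

```text
298 369 215
held ring [ 0.53034199 -0.00455502] [ 0.53285017 -0.00498207  0.23950504]
table 114 185 258 339
table ring [ 0.63395794 -0.28943974]
top 447 500 180 231
bar near end [0.5724997  0.00559982 0.26710504] expect [0.57335087 0.00613968]
[427 429 427 426 424 423 423 423 420 422 417 427 428 391 249 183 159 165
 166 153 158 161 153 157 219 231 165 125 277 490 508 501 492 494 481 494
 497 497 493 491]
[280 278 279 282 271 267 269 272 268 264 287 361 364 375 378 324 220 198
 297 531 656 652 652 647 636 640 661 656 648 649 649 650 652 654 655 655
 652 657 656 657 661 664 664 667 667 667 669 670 672 674 676 671 674 679
 678 682 682 682 684 683 686 689 689 692 689 690 690 689 696 694 692 695
 693 695 696 694 699 700 699 699 699 702 701 701 704 702 702 697 705 722
 722 698 690 684 676 673 663 589 479 488 496 497 493 493 493 498 493 489
 492 490 486 483 487 488 484]
```

Run:
```python
from h import *
from scipy.optimize import fsolve
s=cam("scene");th=np.linspace(0,6.28,300)
def ell(x,y,r,z): 
    E=np.array([proj(s,np.array([x+r*np.cos(a),y+r*np.sin(a),z])) for a in th]);return np.round([E[:,0].min(),E[:,0].max(),E[:,1].min(),E[:,1].max()],1)
print("foot front",ray(s,334,317.9,0)[0]-.08)
for x in(.5315,.534,.5365): print(x,"foot",ell(x,-.0044,.08,0),"neck rim",ell(x,-.0044,.033,.125),"flange",ell(x,-.0044,.043,.117))
cv2.imwrite("pics/c8.png",cv2.resize(s["color"][200:325,280:390,::-1],None,fx=4.5,fy=4.5,interpolation=cv2.INTER_CUBIC))
g=np.array(cv2.cvtColor(s["color"],cv2.COLOR_RGB2GRAY),int)
print("foot rows l/r",[ (r,g[r,284:296].tolist(),g[r,376:388].tolist()) for r in(285,)]);
```

```text
foot front 0.533819520766484
0.5315 foot [286.7 381.2 250.7 316.6] neck rim [312.5 354.8 211.2 237.6] flange [306.3 361.1 211.4 245.8]
0.534 foot [286.5 381.1 251.7 317.8] neck rim [312.3 354.7 212.2 238.6] flange [306.1 361.  212.3 246.9]
0.5365 foot [286.3 381.1 252.6 318.9] neck rim [312.1 354.6 213.1 239.7] flange [305.9 360.9 213.3 248. ]
foot rows l/r [(285, [92, 95, 86, 50, 43, 45, 44, 46, 46, 65, 104, 128], [79, 71, 73, 69, 78, 129, 181, 174, 173, 174, 173, 175])]
```

View pics/c8.png

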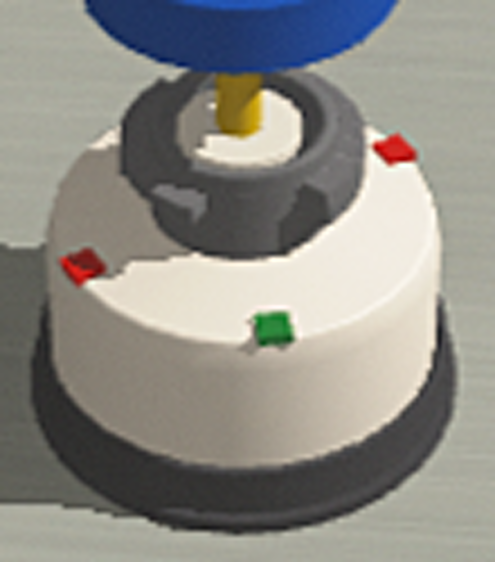

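Foot, neck and marks put the mouth at about (0.5345, -0.0044) in the scene frame, with the held ring about 3–4 mm short in x. Shift +3 mm in x and lower gently.

```bash
python3 -m pendant '[[[0.3,0,-1.5],0],[[0,0,-2],0],[[0,0,-1.5],0],[[0,0,-0.8],0],[[0,0,-0.4],0],[[0,0,0],0]]'; python3 -m pendant '[[[0,0,-0.2],0],[[0,0,-0.2],0],[[0,0,-0.2],0],[[0,0,-0.2],0],[[0,0,0],0],[[0,0,0],0]]'
```

```text
time_s: 10.63
ee_pos: [0.5356, -0.0046, 0.177]
eef_rot: [3.141, -0.001, -2.875]
force: [0.0, 0.1, -2.1]
grip_width: 0.0136
grip_force: 40.0
time_s: 11.13
ee_pos: [0.5357, -0.0042, 0.1695]
eef_rot: [-3.142, 0.0, -2.874]
force: [-0.4, 0.2, -2.2]
grip_width: 0.0136
grip_force: 40.0
```

```bash
python3 -m pendant '[[[0,0,-0.2],0],[[0,0,-0.2],0],[[0,0,-0.2],0],[[0,0,-0.2],0],[[0,0,0],0],[[0,0,0],0]]'
```

```text
time_s: 11.63
ee_pos: [0.5356, -0.0042, 0.1613]
eef_rot: [3.142, -0.0, -2.874]
force: [0.5, 0.3, -2.2]
grip_width: 0.0134
grip_force: 40.0
```

```bash
python3 -m pendant '[[[0,0,-0.1],0],[[0,0,0],0],[[0,0,0],0]]';python3 -m pendant '[[[0,0,-0.1],0],[[0,0,0],0],[[0,0,0],0]]'
```

```text
time_s: 11.88
ee_pos: [0.5357, -0.0042, 0.1604]
eef_rot: [3.142, -0.0, -2.874]
force: [0.3, -1.0, -2.0]
grip_width: 0.0137
grip_force: 40.0
time_s: 12.13
ee_pos: [0.5359, -0.0042, 0.1603]
eef_rot: [-3.141, 0.001, -2.874]
force: [-2.6, 0.3, 5.4]
grip_width: 0.0137
grip_force: 40.0
```

Seated (0.160, contact). Ease off and turn clockwise.

```bash
python3 -m pendant '[[[0,0,0.1],0],[[0,0,0],-0.05],[[0,0,0],-0.1],[[0,0,0],-0.1],[[0,0,0],-0.1],[[0,0,0],0],[[0,0,0],0]]';python3 -m pendant '[[[0,0,0],-0.1],[[0,0,0],-0.1],[[0,0,0],-0.1],[[0,0,0],-0.1],[[0,0,0],-0.1],[[0,0,0],-0.1],[[0,0,0],-0.1],[[0,0,0],-0.1],[[0,0,0],-0.07],[[0,0,0],0],[[0,0,0],0]]'; python3 look.py c9
```

```text
time_s: 12.72
ee_pos: [0.5356, -0.0042, 0.1604]
eef_rot: [-3.142, -0.0, 3.062]
force: [0.2, -1.2, -1.6]
grip_width: 0.0136
grip_force: 40.0
time_s: 13.63
ee_pos: [0.5357, -0.0042, 0.1604]
eef_rot: [-3.142, 0.0, 2.193]
force: [-1.2, 0.2, -1.7]
grip_width: 0.0134
grip_force: 40.0
[ 0.53568539 -0.00423607  0.16043444] [-3.14157178e+00 -4.50885616e-06  2.19322602e+00]
blue x 301 368 y 184 258
ring in scene frame [ 0.53227232 -0.00304868]
[0.50109197 0.05284981 0.085     ] 7
[ 0.57343969 -0.05637478  0.085     ] 47
[0.59849862 0.01220683 0.085     ] 46
```

View pics/c9.png

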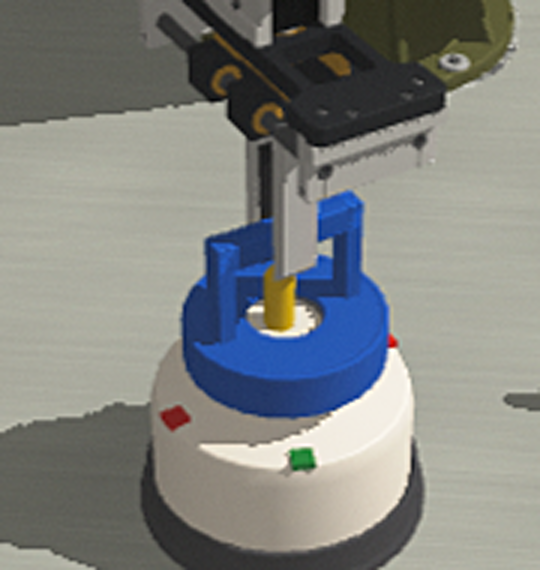

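The ring is seated over the knob with its bar in line with the red marks (176,418 and 391,342). Bar yaw is -0.949, against the measured red axis at -0.95. Let go and retreat.

```bash
python3 -m pendant '[[[0,0,0],0],[[0,0,0],0],[[0,0,0],0],[[0,0,0],0],[[0,0,0],0],[[0,0,1],0],[[0,0,2],0],[[0,0,3],0],[[0,0,3],0],[[0,0,3],0],[[0,0,0],0],[[0,0,0],0],[[0,0,0],0]]' 0.5
python3 - <<'E'
from h import *
s=cam("scene")
a=cv2.imread("pics/c9.png")
b=max(blobs(s,(105,150,30),(125,255,255),(230,60,420,320),200),key=lambda b:b[1][4]);print(b[1])
for z,l in((.188,"bar top"),):
    for k in(-1,1): print(l,proj(s,np.array([.5345,-.0044,z])+k*.042*np.array([np.cos(-.949),np.sin(-.949),0])))
# topmost/left corners of bar
ys,xs=np.nonzero(b[2]);i=ys.argmin();print(xs[i],ys[i]);print([(r,xs[ys==r].min(),xs[ys==r].max()) for r in range(ys.min(),ys.min()+22,3)])
print(ctrl.get_obs()["grip_width"])
E
```

```text
time_s: 14.77
ee_pos: [0.5354, -0.0042, 0.2801]
eef_rot: [-3.141, -0.0, 2.189]
force: [-0.9, 1.0, 0.3]
grip_width: 0.047
grip_force: 0.0
[ 301  184   68   75 3403]
bar top [357.3625082 183.9831271]
bar top [308.44999823 200.59003646]
354 184
[(184, np.int64(354), np.int64(356)), (187, np.int64(346), np.int64(360)), (190, np.int64(337), np.int64(360)), (193, np.int64(328), np.int64(359)), (196, np.int64(319), np.int64(359)), (199, np.int64(309), np.int64(359)), (202, np.int64(309), np.int64(359)), (205, np.int64(309), np.int64(359))]
0.04690542610995922
```

The ring stayed put after release: its blue extents are unchanged (x 301–368, top row 184), and the bar ends match the red axis. The gripper is clear. Handing in.

```bash
python3 -c "from station import ctrl; print(ctrl.hand_in())"
```

```text
the job is handed in; nothing more can be done
None
```

The crock is closed and the job is handed in at about 15 s: the small disk lies flat in the mouth, and the blue ring is fully down, turned clockwise to the red marks and released; I did view 11 pictures, one over the limit of 10.

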